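Put the clean knob back on the gas hob and hold it pressed in

TASK

The hob's knob has been washed and sits in its steel drying rack: draw it out through the open end from under the lips, turn it so that its D-shaped bore matches the D-shaped valve shaft on the hob, and push it fully home onto the shaft. Then press the knob in against the valve spring, as one does to keep a gas burner's safety valve open, and finish while still holding it pressed in with the gripper fingers; do not let go. Leave the other things on the worktop as they are.

Things in the scene. Friction and masses are not known exactly. Their poses are not given: they have to be found in the camera images.
- knob: Black cooker knob, z up, 63 to 126 g. Origin: centre of its underside, on its axis. Skirt 48 mm across, 7 mm high; hub 30 mm across up to 21 mm; on top an aluminium bar grip from 20 to 44 mm up, 14 mm thick (y), 45 mm long (x), blunt at -x, arrow-pointed at +x. Bore in the underside: D-shaped, 16 mm across, 18 mm deep, its flat 5 mm from the axis towards +x.
- knob_pointer (a point): Tip of the pointed end of the knob's bar grip, 25 mm from the axis on the side of the bore's flat, 32 mm above the underside; axes as the knob's. The knob starts standing in the rack at the rack's x = +20 to +48 mm, turned up to 0.4 rad from the rack's x.
- rack: Fixed steel channel, 170 mm (x) by 64 mm (y), on the pastry board. Origin: centre of its underside. Floor 6 mm thick. From x = -10 to +80 mm: walls 54 mm apart, closed end, and two lips 16 to 20 mm up that overhang the skirt (slot 38 mm wide, grip clear above). From x = -85 to -10 mm bare floor: open end at -x; the knob is free of the lips when its origin is beyond x = -34 mm.
- hob: Table-top gas hob of steel, fixed, 340 mm (x) by 280 mm (y), deck 70 mm above the worktop, burner and four-armed pan support (108 mm high) on its far part. Origin: centre of its underside, z up. The valve shaft stands on the deck at x = -115, y = +50 mm.
- spindle: Brass collar of the valve, 24 mm across, 4 mm high, with a lug 6 mm wide reaching 21 mm from the axis on the side of the shaft's flat. Turns about z with the shaft, stiffly (0.15 N m). Origin: on the axis at deck height; z up, x points to the lug and the flat's side.
- shaft_tip (a point): Centre of the top of the upright steel valve shaft: 14 mm across, 30 mm above the deck, chamfered 2 mm, flat along its length 4 mm from the axis on the +x side. Goes down as pressed. 1 mm clearance in the bore: the knob goes on only with its pointed end towards the flat's side, within about 0.15 rad. Fully home, its underside is 18 mm below this point.
- shaft (a joint): How far the shaft is pushed down, m: 0 at rest, 0.006 at the stop. Spring: 3.6 N to begin, 9 N at the stop; pressed in by more than half is enough. At the stop the knob still clears the deck by 6 mm.
- jug: White ceramic jug, 150 mm tall, about 104 mm across plus handle; stands beyond the board. Origin: centre of its underside. Bystander.
- rolling_pin: Marble rolling pin with wooden handles, 390 mm long, 56 mm across, lying in a low wooden cradle at the left of the board. Origin: under its middle. Bystander.
- dough_hook: Steel dough hook, 140 mm long, 18 mm high, lying on the board. Origin: under the middle of its stem. Bystander.
- mould_a: Silicone cupcake mould, 70 mm across, 36 mm high, between rack and hob. Origin: centre of its underside. Bystander.
- mould_b: The other silicone cupcake mould, of the same shape, between rack and hob. Origin: centre of its underside. Bystander.
- sugar_jar: Glass sugar jar with steel lid, 72 mm across, 110 mm tall, far side of the worktop. Origin: centre of its underside. Bystander.
- pastry_brush: Pastry brush, 190 mm long, lying along the near edge of the board. Origin: under its middle. Bystander.

How it is judged:
By the outcome, as a careful person would: the job done as asked, in the order asked, and still so for the second after the job is handed in, while the arm keeps its last pose, push and grip.
It also fails if it takes over 45 s, if anything falls off the work surface, if the arm or the gripper's body presses on something with over 40 N, if the wrist force passes 120 N, or if a joint passes its speed limit or range.

ROBOT

A 6-joint arm with a two-finger parallel gripper is mounted at the origin on the work surface. World frame = base frame: x ahead of the robot, y to its left, z up, the work surface at z = 0. Lengths are in mm, angles in rad, forces in N, time in s.
With the tool pointing down it reaches from about 300 to 825 mm from the base axis. Payload 5.4 kg.
Tool frame: the origin (TCP) lies midway between the tips of the shut fingers; the grasp point (between the pads) lies 19 mm behind it (bot.tcp_to_grasp is the distance from the TCP to the grasp point, in mm); x points along the fingers, y is the direction in which the jaws open and shut, and the axes are right-handed (so a half turn about x gives the same grasp; the last joint's range is limited). The gripper opens to 92 mm and grips with 3 to 60 N. Pads are 20 mm wide; open, the fingers measure 128 mm over their backs; the gripper's body (75 mm by 189 mm) begins 69 mm behind the grasp point.
Start: joints at [1.08, 0.158, 1.597, -0, 1.386, -0.21], TCP at [159.357, 552.459, 214.601] pointing down, gripper open.
Joint ranges: [-2.91, 2.91], [-0.94, 2.29], [0.18, 2.7], [-1.29, 4.43], [0.17, 2.64], [-3, 3]. Speed limits (rad/s): [2.57, 2.57, 3.14, 3.14, 3.14, 3.14].

INTERFACE

Orientations are given as a rotation vector (axis times angle).
In Python, from cell import bot, optics gives the robot as it stands.
- The arm moves only by the tool carry_out, never from a script. Its arguments are lists of equal length, an entry for each row: "linear": the shift along the tool's x, y, z in m, a list of three; "twist": the turn about the tool's x in degrees. A call has 1 to 12 rows; each row shifts and turns the commanded pose from where the row before left it, along the tool's axes as they then stand; what a row does not reach is not made up. A row lasts 1/8 s, in which the tool goes at most 62.5 mm and 10.7 degrees, less where a joint would pass 70% of its speed; a pose out of reach is approached as far as the arm can. A call is refused whole if a number of a shift passes 0.0625 or a number of a turn 10.7, either way. A call with a gripper value outside its range is refused whole. "claw" is the opening in per cent of the stroke, from 0 (shut) to 100 (fully open), set as the call begins (left out, the last holds). The fingers move at their own pace and stop on an object; "newtons" is the grip in N (left out, the last holds). Time passes only in rows, so rows that do not move let the fingers close. It gives the time, the measured TCP pose, the force and the opening at its end, in the units of the state.
- bot.get_state(): the state, without advancing time (a new reading comes with each control period).
- optics.snapshot(name): name is "scene" or "top" or "wrist"; returns a dict with "img" (420x560x3 uint8, red, green, blue), "range_z" (420x560 float32, mm along the optical axis (not along the pixel's ray), 0 where there is no reading), "fovy" (degrees; the focal length in pixels is half the picture's height over the tangent of half this angle, whatever the lens; pixels are square), "cx", "cy" (the principal point, pixels), "R" (3x3) and "t" (3): a world point X has camera coordinates R X + t. Camera axes: x right, y down, z forward; pixel columns grow to the right and rows downward; lengths in mm; the calibration is good to about 2 mm. A picture is of the moment at which its call begins.
- bot.close_job(): hands the job in, once; it reports no verdict.
The state is a dict: "clock": time; "q": joint angles; "joint_vel": joint speeds; "joint_efforts": joint torques, N m; "eef_pos": TCP position; "tool_rot": TCP orientation; "ft_force": force on the tool from outside, world axes, zero at the start; "ft_torque": the same for the moment, N m; "finger_gap": opening from 0.0 (shut) to 1.0 (fully open).
Only numpy, scipy, OpenCV 4.12 (cv2) and the standard library are available. Lean on these libraries where they do the work, as an engineer would, in place of code of your own. Each camera call takes 0.05 s, during which the arm holds its last target. There are 200 camera calls.

## Working session

There is one attempt and no reset: what is moved stays moved. The work goes in short steps, Python scripts to look and compute and a tool call to move; the robot and the scene stay as the last step left them, time stands still between calls to the robot, and variables do not carry over. Pictures are saved under pics/ and viewed, about 8 in all and at most 12, crops included, and the job is handed in when it is done.

Besides the shell and the picture viewer there is one more tool, called after "Request:" in YAML: its name, and indented under it one key for each argument. carry_out: Moves the arm, as the interface text tells. Its arguments: {"type":"object","properties":{"linear":{"type":"array"},"twist":{"type":"array"},"claw":{"type":"number"},"newtons":{"type":"number"}},"required":["linear","twist"]}

```bash
mkdir -p pics; cat > h.py <<'E'
import numpy as np, cv2
from cell import bot, optics
from scipy.spatial.transform import Rotation as Ro
def snap(n,save=None):
    s=optics.snapshot(n)
    if save: cv2.imwrite(f'pics/{save}.png',s['img'][:,:,::-1])
    return s
def world(s):
    z=s['range_z'].astype(float);h,w=z.shape
    f=h/2/np.tan(np.radians(s['fovy'])/2)
    u,v=np.meshgrid(np.arange(w),np.arange(h))
    P=np.stack([(u-s['cx'])/f*z,(v-s['cy'])/f*z,z],-1)
    W=(P-np.array(s['t']))@np.array(s['R'])
    W[z==0]=np.nan
    return W
def px(s,X):
    c=np.array(s['R'])@np.array(X)+np.array(s['t']);f=s['img'].shape[0]/2/np.tan(np.radians(s['fovy'])/2)
    return c[0]/c[2]*f+s['cx'],c[1]/c[2]*f+s['cy']
E
python3 - <<'E'
from h import *
for n in('scene','top'):
    s=snap(n,n+'1');W=world(s);np.save(n+'.npy',W);print(n,s['fovy'],s['cx'],s['cy'],np.array(s['R']).round(3).tolist(),np.array(s['t']).round(1))
    np.savez(n+'_s.npz',**{k:np.array(s[k]) for k in s})
st=bot.get_state();print(st)
print(Ro.from_rotvec(st['tool_rot']).as_matrix().round(3),bot.tcp_to_grasp)
E
```

```text
scene 42.45663377489824 278.66928722657286 204.57102665107794 [[0.872, 0.489, -0.017], [0.363, -0.671, -0.646], [-0.327, 0.558, -0.763]] [-546.8  -77.5 1422.6]
top 45.819227642253274 280.1081266240541 218.34201391663066 [[0.001, -1.0, -0.01], [-0.987, 0.001, -0.159], [0.159, 0.01, -0.987]] [  84.1  578.2 1186.7]
{'clock': 0.1, 'q': array([ 1.07987461e+00,  1.58993675e-01,  1.59812255e+00,  2.44694476e-07,
        1.38617830e+00, -2.10102944e-01]), 'joint_vel': array([-0.00146727, -0.00142438, -0.00322589,  0.00247229, -0.00296448,
        0.00029578]), 'joint_efforts': array([-7.65881559e-04, -3.86505711e+01, -3.22959673e+01,  7.02375825e-02,
        3.39930318e-02, -3.06981853e-06]), 'eef_pos': array([159.10464959, 551.95749513, 213.70493585]), 'tool_rot': array([ 0.21918246,  1.56011879, -0.22170007]), 'ft_force': array([ 0.0132723 , -0.07857243, -1.55731296]), 'ft_torque': array([-0.006538  , -0.02264883,  0.01405211]), 'finger_gap': 0.9997223364803842}
[[-0.001  0.277  0.961]
 [-0.002  0.961 -0.277]
 [-1.    -0.002 -0.   ]] 18.700000000000003
```

View pics/top1.png

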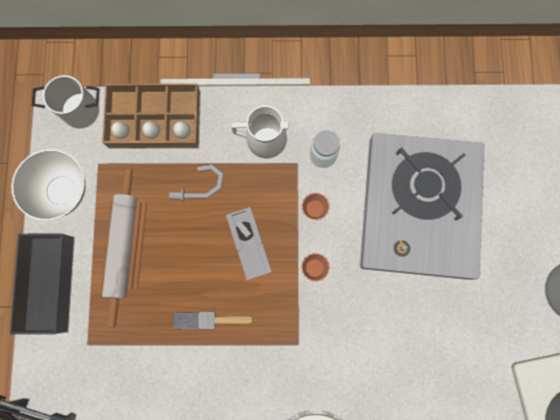

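View pics/scene1.png

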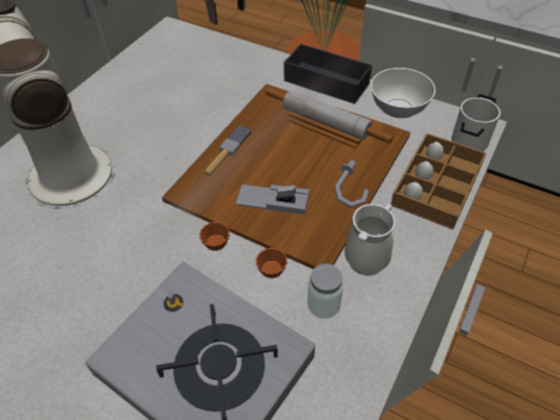

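The top view shows the rack at about (248,243), with its open end toward the robot (265,270). The knob is at (245,231), the valve collar at (402,248), and the moulds at (316,206) and (316,267). The scene view agrees.

```bash
python3 - <<'E'
from h import *
W=np.load('top.npy')
for n,(u,v) in dict(knob=(245,231),rackfar=(238,212),rackfloor=(260,265),rackend=(263,274),board=(200,270),mA=(316,206),mB=(316,267),collar=(402,248),deck=(390,262),jug=(265,120),jar=(325,142),burn=(428,183)).items():
    print(n,W[v,u].round(1))
im=cv2.imread('pics/top1.png')
a=cv2.resize(im[195:290,215:285],None,fx=5,fy=5,interpolation=cv2.INTER_CUBIC);b=cv2.resize(im[225:272,380:425],None,fx=8,fy=8,interpolation=cv2.INTER_CUBIC)
h=475;c=np.zeros((h,800,3),np.uint8);c[:a.shape[0],:a.shape[1]]=a;c[:b.shape[0],400:400+b.shape[1]]=b
cv2.imwrite('pics/crop.png',c)
# regions by height
hd=W[...,2]
m=(hd>40)&(abs(W[...,0]-W[231,245,0])<40)&(abs(W[...,1]-W[231,245,1])<40)
print('knob grip',W[m].mean(0),m.sum(),W[m].min(0),W[m].max(0))
P=W[m][:,:2];c0,sz,an=cv2.minAreaRect(P.astype(np.float32));print(c0,sz,an)
E
```

```text
knob [543.6 169.   68.8]
rackfar [596.2 189.8  35.7]
rackfloor [464.2 134.2  23.2]
rackend [441.7 126.5  26.2]
board [452.1 284.8  16.9]
mA [617.   -8.1   4.7]
mB [460.1  -6.1   8.4]
collar [ 498.9 -202.6   99.5]
deck [ 468.1 -179.3   71.4]
jug [835.4 123.   41.9]
jar [753.1 -24.5 113.5]
burn [ 657.2 -273.4   90.2]
knob grip [548.57549284 172.46631194  54.27068642] 224 [504.91533013 136.0677789   40.04601842] [582.53063038 208.85371408  74.21623319]
(546.2655639648438, 172.4488525390625) (71.85244750976562, 64.43464660644531) 14.96463394165039
```

View pics/crop.png

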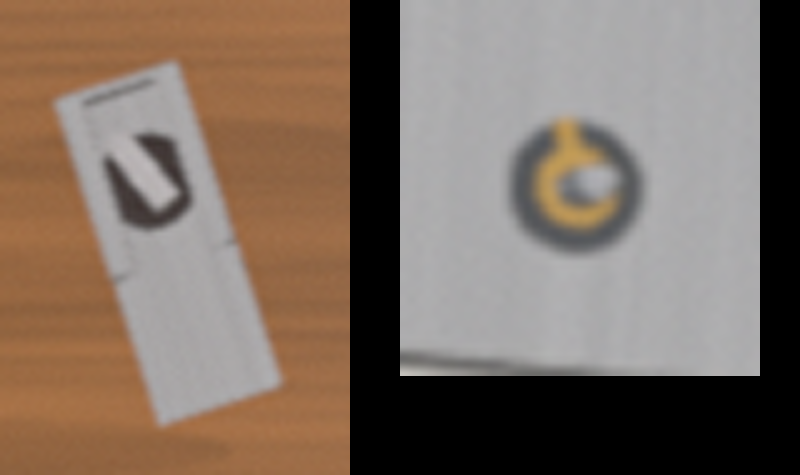

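Knob yaw is about 0.7 rad, the rack's axis about 0.31 rad, and the valve lug about 0.15 rad. Next I'll go above the knob for a close look.

Request:
carry_out:
  linear:
    - [0,-0.022,0.039]
    - [0,-0.022,0.039]
    - [0,-0.022,0.039]
    - [0,-0.022,0.039]
    - [0,-0.022,0.039]
    - [0,-0.022,0.039]
    - [0,-0.022,0.039]
    - [0,-0.022,0.039]
    - [0,-0.022,0.039]
    - [0,-0.022,0.039]
    - [0,-0.022,0.039]
    - [0,0,0]
  twist: [0,0,0,0,0,0,0,0,0,0,0,0]
  claw: 100
  newtons: 40

```text
clock: 1.6
eef_pos: [505.7, 199.0, 214.0]
tool_rot: [0.223, 1.56, -0.224]
ft_force: [0.0, 0.7, -0.5]
finger_gap: 1.005
```

Request:
carry_out:
  linear:
    - [0,0,0]
    - [0,0,0]
    - [0,0,0]
    - [0,0,0]
    - [0,0,0]
    - [0,0,0]
  twist: [-10.4,-10.4,-10.4,-10.4,-10.4,0]

```text
clock: 2.35
eef_pos: [503.5, 201.9, 214.3]
tool_rot: [-0.49, 1.516, 0.491]
ft_force: [-0.1, 0.4, -0.8]
finger_gap: 0.999
```

```bash
python3 - <<'E'
from h import *
st=bot.get_state();print(st['clock'],st['q'].round(2),st['eef_pos'],Ro.from_rotvec(st['tool_rot']).as_matrix().round(3).tolist())
s=snap('wrist','w1');W=world(s);np.save('w1.npy',W);np.savez('w1s.npz',**{k:np.array(s[k]) for k in s})
print(np.array(s['R']).round(3).tolist(),-np.array(s['R']).T@s['t'])
print(px(s,(545,170,67)))
E
```

```text
2.35 [ 0.16  0.08  1.69  0.    1.38 -2.04] [503.54997242 201.90357525 214.29619865] [[-0.001, -0.586, 0.81], [0.0, 0.81, 0.586], [-1.0, 0.001, -0.001]]
[[-0.587, 0.81, -0.001], [0.773, 0.561, 0.296], [0.24, 0.173, -0.955]] [434.58193636 151.760716   383.92676134]
(np.float64(222.59716708857457), np.float64(216.64669924819114))
```

View pics/w1.png

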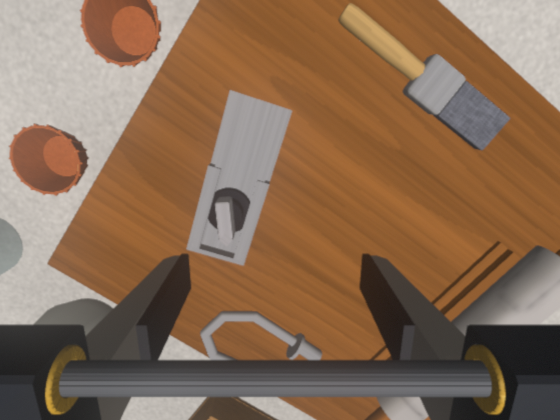

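The wrist view shows the rack from (260,95) to (215,255) with the open end at the top. The bar grip runs from (221,198) to (228,245). Next I'll segment the bar at its height and the rack outline.

```bash
python3 - <<'E'
from h import *
W=np.load('w1.npy');im=cv2.imread('pics/w1.png')
reg=np.zeros(W.shape[:2],bool);reg[185:255,195:250]=1
hz=W[...,2]
m=reg&(hz>60)&(hz<75);print(m.sum(),np.median(hz[m]))
P=W[m][:,:2];print('bar',cv2.minAreaRect(P.astype(np.float32)),P.mean(0))
e,v=np.linalg.eigh(np.cov(P.T));print('yaw',np.arctan2(v[1,1],v[0,1]),np.sqrt(e)*np.sqrt(12))
d=v[:,1]*np.sign(v[0,1]);a=(P-P.mean(0))@d;n=(P-P.mean(0))@[-d[1],d[0]]
print(a.min(),a.max(),n.min(),n.max())
for lo in range(-28,28,4):
    k=(a>=lo)&(a<lo+4)
    if k.sum():print(lo,k.sum(),n[k].min().round(1),n[k].max().round(1))
s=np.load('w1s.npz')
# rack corners at floor height 23
f=210/np.tan(np.radians(float(s['fovy']))/2)
def ray(u,v,z):
    d=s['R'].T@np.array([(u-s['cx'])/f,(v-s['cy'])/f,1]);c=-s['R'].T@s['t'];return c+d*(z-c[2])/d[2]
for u,v,z in((231,91,23),(291,111,23),(188,249,37),(243,265,37),(222,198,67),(228,243,67)):print(u,v,ray(u,v,z).round(1))
for u,v in((255,130),(250,160),(200,240),(160,60)):print(W[v,u].round(1))
E
```

```text
650 67.09898996627012
bar ((550.6380615234375, 174.43649291992188), (44.61149597167969, 14.309715270996094), 39.36792755126953) [548.44557108 173.40952715]
yaw -2.4584345746850738 [14.09985459 42.9393056 ]
-19.970344507170427 24.657181211659946 -7.751484170159069 6.628333204810476
-20 80 -7.5 6.5
-16 65 -7.0 6.4
-12 60 -7.6 6.4
-8 62 -6.9 6.4
-4 62 -7.3 6.5
0 62 -7.8 6.4
4 58 -7.1 6.5
8 60 -7.4 6.5
12 57 -7.1 6.5
16 56 -7.3 6.6
20 26 -4.7 4.2
24 2 -1.2 -0.1
231 91 [448.  108.3  23. ]
291 111 [428.7 166.9  23. ]
188 249 [607.7 161.7  37. ]
243 265 [588.6 220.2  37. ]
222 198 [530.  159.4  67. ]
228 243 [564.4 189.1  67. ]
[464.6 148.5  24.1]
[492.3 161.6  23.8]
[590.9 166.6  38. ]
[ 4.665e+02  3.070e+01 -3.000e-01]
```

Bar yaw is 0.683, the axis is at (548.4, 173.1), and the top at 67 puts the underside at 23. The rack's axis is at 0.322 rad, and the knob sits at rack x of about +32, so these agree with the given ranges.

Request:
carry_out:
  linear:
    - [0,0,0]
    - [0,-0.0254,0.0083]
    - [0,-0.0253,0.0083]
    - [0.04,0,0]
    - [0.04,0,0]
    - [0,0,0]
    - [0,0,0]
  twist: [-3.3,0,0,0,0,0,0]

```text
clock: 3.28
eef_pos: [550.2, 172.6, 136.2]
tool_rot: [-0.535, 1.502, 0.534]
ft_force: [-0.2, 0.0, 0.2]
finger_gap: 1.001
```

```bash
cat > d.py <<'E'
import sys
from h import *
st=bot.get_state();R=Ro.from_rotvec(st['tool_rot']).as_matrix()
print(st['clock'],st['q'].round(2),st['eef_pos'].round(1),'yaw z',np.arctan2(R[1,2],R[0,2]).round(4),'x',R[:,0].round(4),'F',st['ft_force'].round(1),st['ft_torque'].round(2),st['finger_gap'])
if len(sys.argv)>3:print('tool shift',(R.T@(np.array(list(map(float,sys.argv[1:4])))-st['eef_pos'])).round(1))
E
python3 d.py 548.4 173.1 46.5
```

```text
3.275 [ 0.09  0.23  1.67  0.    1.24 -2.16] [550.2 172.6 136.2] yaw z 0.6834 x [ 2.e-03  3.e-04 -1.e+00] F [-0.2  0.   0.2] [ 0.09  0.02 -0.  ] 1.0005838885668232
tool shift [89.7  1.6 -1.2]
```

Request:
carry_out:
  linear:
    - [0.03,0.0015,-0.001]
    - [0.03,0,0]
    - [0.02,0,0]
    - [0.0085,0,0]
    - [0,0,0]
    - [0,0,0]
  twist: [0,0,0,0,0,0]

```text
clock: 4.03
eef_pos: [549.0, 173.0, 47.8]
tool_rot: [-0.536, 1.501, 0.535]
ft_force: [-0.4, 0.3, -0.3]
finger_gap: 1.0
```

Request:
carry_out:
  linear:
    - [0,0,0]
    - [0,0,0]
    - [0,0,0]
    - [0,0,0]
    - [0,0,0]
    - [0,0,0]
    - [0,0,0]
    - [0,0,0]
  twist: [0,0,0,0,0,0,0,0]
  claw: 0
  newtons: 40

```text
clock: 5.03
eef_pos: [547.7, 172.8, 46.1]
tool_rot: [-0.536, 1.504, 0.536]
ft_force: [-0.3, 0.2, 1.2]
finger_gap: 0.153
```

```bash
python3 d.py 548.4 173.1 46.5
```

```text
5.025 [ 0.1   0.34  1.73  0.    1.07 -2.16] [547.7 172.8  46.1] yaw z 0.6844 x [-0.  0. -1.] F [-0.3  0.2  1.2] [0.11 0.06 0.04] 0.15266389707162745
tool shift [-0.4 -0.2  0.7]
```

Request:
carry_out:
  linear:
    - [-0.0012,0,0]
    - [0,0.0018,-0.0047]
    - [0,0.0035,-0.0093]
    - [0,0.0035,-0.0093]
    - [0,0.0035,-0.0094]
    - [0,0.0036,-0.0094]
    - [0,0.0036,-0.0094]
    - [0,0.0036,-0.0094]
    - [0,0.0036,-0.0094]
    - [0,0.0025,-0.0065]
    - [0,0,0]
    - [0,0,0]
  twist: [0,0,0,0,0,0,0,0,0,0,0,0]

```text
clock: 6.52
eef_pos: [470.1, 146.9, 47.5]
tool_rot: [-0.536, 1.503, 0.535]
ft_force: [-0.1, -0.4, -0.7]
finger_gap: 0.151
```

```bash
python3 d.py
```

```text
6.525 [ 0.06  0.15  1.96  0.    1.03 -2.2 ] [470.1 146.9  47.5] yaw z 0.6843 x [ 6.e-04  1.e-04 -1.e+00] F [-0.1 -0.4 -0.7] [ 0.06 -0.02 -0.02] 0.1505867591938866
```

The knob is at rack x of about -50, so it is free of the lips. Now I'll lift it, turn it, and go past the shaft to look.

Request:
carry_out:
  linear:
    - [-0.03,0,0]
    - [-0.05,0,0]
    - [-0.05,0,0]
    - [-0.013,0,0]
    - [0,0,0]
    - [0,0,0]
    - [0,0,0]
  twist: [0,0,0,10.2,10.2,10.2,0]

```text
clock: 7.4
eef_pos: [469.9, 146.9, 190.4]
tool_rot: [-0.12, 1.567, 0.12]
ft_force: [-0.9, -0.6, -0.7]
finger_gap: 0.148
```

Request:
carry_out:
  linear:
    - [0,-0.03,0.004]
    - [0,-0.045,0.006]
    - [0,-0.045,0.006]
    - [0,-0.045,0.006]
    - [0,-0.045,0.006]
    - [0,-0.045,0.006]
    - [0,-0.045,0.006]
    - [0,-0.04,0.006]
    - [0,-0.02,0.001]
    - [0,0,0]
    - [0,0,0]
    - [0,0,0]
  twist: [0,0,0,0,0,0,0,0,0,0,0,0]

```text
clock: 8.9
eef_pos: [570.0, -200.6, 190.4]
tool_rot: [-0.119, 1.568, 0.12]
ft_force: [-0.4, 0.2, -1.3]
finger_gap: 0.149
```

```bash
python3 d.py; python3 - <<'E'
from h import *
s=snap('wrist','w2');W=world(s);np.save('w2.npy',W);np.savez('w2s.npz',**{k:np.array(s[k]) for k in s})
print(px(s,(499,-203,100)))
E
```

```text
8.9 [-0.54  0.25  1.54  0.    1.35 -2.26] [ 570.  -200.6  190.4] yaw z 0.1522 x [-1.e-04  3.e-04 -1.e+00] F [-0.4  0.2 -1.3] [ 0.02  0.01 -0.06] 0.14868683250790268
(np.float64(287.6608381735107), np.float64(127.43768404062106))
```

View pics/w2.png

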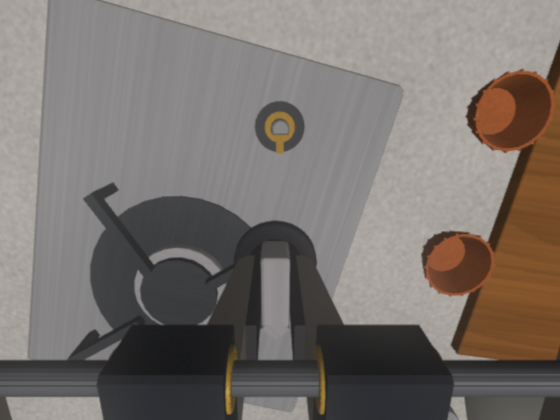

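The wrist view shows the knob held, skirt at (275,250), with its bar straight down the image. The shaft tip is at (280,128) with the lug pointing down at (280,150), so the yaw nearly matches. Now I'll measure precisely.

```bash
python3 - <<'E'
from h import *
W=np.load('w2.npy');im=cv2.imread('pics/w2.png').astype(int);s=np.load('w2s.npz')
f=210/np.tan(np.radians(float(s['fovy']))/2)
C=-s['R'].T@s['t']
def ray(p,z):
    p=np.asarray(p,float);d=np.c_[(p[:,0]-s['cx'])/f,(p[:,1]-s['cy'])/f,np.ones(len(p))]@s['R'];return C+d*((z-C[2])/d[:,2])[:,None]
B,G,R=im[...,0],im[...,1],im[...,2]
reg=np.zeros(B.shape,bool);reg[95:165,250:310]=1
br=reg&(R-B>50);v,u=np.nonzero(br)
Q=ray(np.c_[u,v],74.);c,r=cv2.minEnclosingCircle(Q[:,:2].astype(np.float32))
print('brass',len(u),c,r,Q.mean(0))
(h)=W[...,2]
tip=reg&(h>93)&(h<108);print('tip',tip.sum(),np.nanmedian(h[tip]),W[tip].mean(0),W[tip].min(0),W[tip].max(0))
print('deck',np.nanmedian(h[reg&(h<80)]))
P=W[tip][:,:2]
# collar centre: fit circle on outer boundary excluding lug
tc=np.array(c)
for it in range(5):
    d=Q[:,:2]-P.mean(0);ang=np.arctan2(d[:,1],d[:,0]);rr=np.hypot(*d.T)
lug=Q[(rr>14)][:,:2];print('lug',len(lug),lug.mean(0),rr.max())
# collar ring fit via hull of pts r<13.5
ring=Q[rr<13.5][:,:2];cc,r2=cv2.minEnclosingCircle(ring.astype(np.float32));print('ring',cc,r2)
for o in(P.mean(0),np.array(cc)):
    dd=lug.mean(0)-o;print('yaw lug',np.arctan2(dd[1],dd[0]))
# tip by color : bright pixels
# tip profile along yaw .15
for yaw in(.1,.15,.2):
    d=np.array([np.cos(yaw),np.sin(yaw)]);a=P@d;n=P@[-d[1],d[0]];print(yaw,'along',a.min()-a.mean(),a.max()-a.mean(),'across',np.ptp(n),'mid',(n.max()+n.min())/2, a.min())
i=cv2.resize(im[95:165,245:315].astype(np.uint8),None,fx=8,fy=8,interpolation=cv2.INTER_NEAREST);cv2.imwrite('pics/c2.png',i)
E
```

```text
brass 553 (505.3589782714844, -207.7483673095703) 16.272249221801758 [ 503.27588197 -208.24523866   74.        ]
tip 257 98.86858034212945 [ 499.80920398 -209.10820722   98.79296853] [ 493.92589775 -215.80705759   95.81378067] [ 505.49945028 -202.16495053  101.11236479]
deck 70.186330944342
lug 79 [ 517.46824076 -205.73769014] 21.98154383008445
ring (501.0460510253906, -208.46849060058594) 12.06615924835205
yaw lug 0.18859804265886515
yaw lug 0.1647794741324449
0.1 along -5.748466327800259 5.222887363898565 across 13.363314705646928 mid -257.9735285462382 470.68778669852696
0.15 along -5.714285800164532 5.073547968049525 across 13.228585855433323 mid -281.5275900609321 457.23385960721373
0.2 along -5.726027913994017 5.287253305808349 across 13.335701117167844 mid -304.3578431205601 442.5768806096502
```

View pics/c2.png

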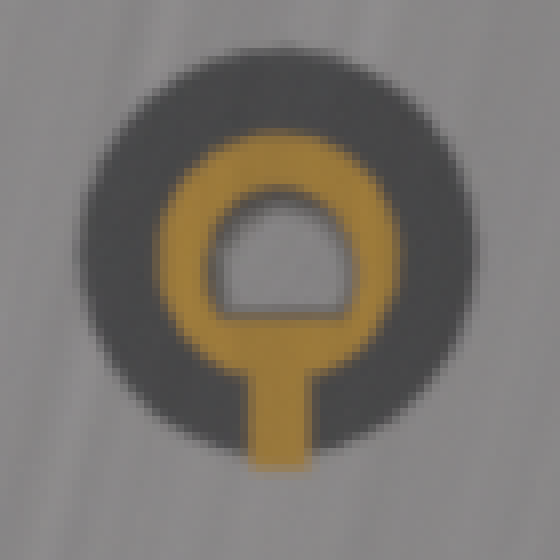

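The tip shows a clean D with its flat toward the lug. The ring centre is (501.05,-208.5) with radius 12.07 as it should be, and the tip estimate of (501.1,-208.9) agrees. Lug yaw is about 0.165. Next I'll check the held knob in the same camera frame.

```bash
python3 - <<'E'
from h import *
from scipy.optimize import least_squares
W=np.load('w2.npy');h=W[...,2];u0=np.arange(560)[None]*np.ones((420,1));v0=np.arange(420)[:,None]*np.ones((1,560))
reg=(u0>225)&(u0<325)&(v0>210)&(v0<300)
sk=reg&(h>160)&(h<182);print('skirt',sk.sum(),np.median(h[sk]))
# outer edge points: first skirt pixel per column from top
E=[]
for u in range(228,322):
    k=np.nonzero(sk[:,u])[0]
    if len(k): E.append(W[k[0],u])
E=np.array(E);E=E[np.abs(E[:,2]-np.median(E[:,2]))<4];print(len(E),E[:,2].min(),E[:,2].max())
r=least_squares(lambda p:np.hypot(E[:,0]-p[0],E[:,1]-p[1])-24,[570,-200],loss='soft_l1');print('skirt c',r.x,np.abs(r.fun).mean())
b=(u0>255)&(u0<300)&(v0>225)&(v0<330)&(h>205)&(h<216)
P=W[b][:,:2];print('bar',b.sum(),np.median(h[b]))
c,sz,an=cv2.minAreaRect(P.astype(np.float32));print(c,sz,an)
yaw=np.arctan2(-np.cos(np.radians(an)),np.sin(np.radians(an)))
e,v=np.linalg.eigh(np.cov(P.T));d=v[:,1]*np.sign(v[0,1]);print('bar yaw',np.arctan2(d[1],d[0]))
a=P@d;n=P@[-d[1],d[0]];A=a.min()+20;N=(n.min()+n.max())/2;print('axis from bar',A*d+N*np.array([-d[1],d[0]]))
E
python3 d.py 501.1 -208.7 190.4
```

```text
skirt 1793 174.59128618085333
79 167.13940893851895 172.35687987875008
skirt c [ 571.75729825 -201.20125817] 0.14925292024488726
bar 2397 211.48314786621665
(571.0795288085938, -200.04379272460938) (39.52194595336914, 20.960115432739258) 7.326329231262207
bar yaw 0.13359097847734935
axis from bar [ 571.2704841  -199.95109572]
8.95 [-0.54  0.25  1.54  0.    1.35 -2.26] [ 570.1 -200.8  190.5] yaw z 0.152 x [ 1.e-04  2.e-04 -1.e+00] F [ 0.1  0.7 -0.8] [ 0.06  0.04 -0.06] 0.14737561791266804
tool shift [  0.1   2.6 -69.4]
```

Request:
carry_out:
  linear:
    - [0,0.0009,-0.0207]
    - [0,0.001,-0.03]
    - [0,0.001,-0.02]
    - [0.03,0,0]
    - [0.028,0,0]
    - [0,0,0]
    - [0,0,0]
    - [0,0,0]
  twist: [-0.7,0,0,0,0,0,0,0]
  newtons: 50

```text
clock: 9.95
eef_pos: [500.8, -210.9, 133.9]
tool_rot: [-0.129, 1.565, 0.126]
ft_force: [0.8, -0.3, -0.5]
finger_gap: 0.151
```

```bash
python3 d.py 499.8 -208.6 132; python3 - <<'E'
from h import *
s=snap('scene');u,v=map(int,px(s,(501,-209,100)));cv2.imwrite('pics/s3.png',cv2.resize(s['img'][v-60:v+40,u-60:u+60,::-1],None,fx=5,fy=5,interpolation=cv2.INTER_CUBIC))
E
```

```text
9.95 [-0.62  0.15  1.77 -0.    1.22 -2.35] [ 500.8 -210.9  133.9] yaw z 0.1628 x [ 0.0023 -0.0016 -1.    ] F [ 0.8 -0.3 -0.5] [0.03 0.02 0.02] 0.15134271550690576
tool shift [ 1.9  2.4 -0.6]
```

View pics/s3.png

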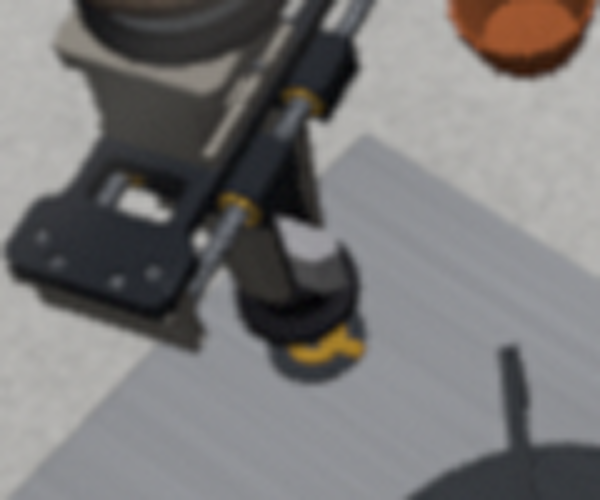

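The knob sits above the collar with its pointed end on the lug side. I'll let the arm settle before correcting.

Request:
carry_out:
  linear:
    - [0,0,0]
    - [0,0,0]
  twist: [0,0]

```text
clock: 10.25
eef_pos: [500.0, -210.5, 132.6]
tool_rot: [-0.128, 1.567, 0.127]
ft_force: [0.5, -0.7, -0.0]
finger_gap: 0.147
```

```bash
python3 d.py 499.8 -208.6 132
```

```text
10.25 [-0.62  0.15  1.77 -0.    1.22 -2.35] [ 500.  -210.5  132.6] yaw z 0.1625 x [ 4.e-04 -3.e-04 -1.e+00] F [ 0.5 -0.7 -0. ] [ 0.07  0.01 -0.02] 0.146601120519314
tool shift [0.6 1.9 0.1]
```

Request:
carry_out:
  linear:
    - [0,0.0018,0]
    - [0.004,0,0]
    - [0.004,0,0]
    - [0.003,0,0]
    - [0.003,0,0]
    - [0,0,0]
    - [0,0,0]
  twist: [0,0,0,0,0,0,0]

```text
clock: 11.12
eef_pos: [499.6, -208.7, 118.4]
tool_rot: [-0.128, 1.567, 0.127]
ft_force: [-0.1, 0.2, -0.9]
finger_gap: 0.149
```

```bash
python3 d.py 499.8 -208.6 118
```

```text
11.125 [-0.62  0.17  1.79 -0.    1.19 -2.35] [ 499.6 -208.7  118.4] yaw z 0.1625 x [ 2.e-04 -1.e-04 -1.e+00] F [-0.1  0.2 -0.9] [ 0.02  0.03 -0.05] 0.1486851698603731
tool shift [0.4 0.  0.2]
```

About 4–5 mm is engaged with no force. Continuing down.

Request:
carry_out:
  linear:
    - [0.004,0,0]
    - [0.004,0,0]
    - [0.003,0,0]
    - [0,0,0]
    - [0,0,0]
  twist: [0,0,0,0,0]

```text
clock: 11.75
eef_pos: [499.6, -208.6, 107.4]
tool_rot: [-0.128, 1.567, 0.128]
ft_force: [-0.1, -0.2, -1.8]
finger_gap: 0.144
```

Request:
carry_out:
  linear:
    - [0.001,0,0]
    - [0.001,0,0]
    - [0,0,0]
    - [0,0,0]
  twist: [0,0,0,0]

```text
clock: 12.25
eef_pos: [499.6, -208.6, 105.3]
tool_rot: [-0.128, 1.567, 0.128]
ft_force: [-0.6, 0.6, -0.5]
finger_gap: 0.145
```

```bash
python3 d.py 499.8 -208.6 105
```

```text
12.25 [-0.62  0.18  1.8   0.    1.16 -2.35] [ 499.6 -208.6  105.3] yaw z 0.1625 x [ 1.e-04 -1.e-04 -1.e+00] F [-0.6  0.6 -0.5] [ 0.05  0.03 -0.  ] 0.14541505605248808
tool shift [ 0.3 -0.   0.2]
```

Request:
carry_out:
  linear:
    - [0.001,0,0]
    - [0,0,0]
  twist: [0,0]

```text
clock: 12.5
eef_pos: [499.5, -208.6, 104.2]
tool_rot: [-0.127, 1.567, 0.128]
ft_force: [0.2, 0.6, -0.6]
finger_gap: 0.15
```

Request:
carry_out:
  linear:
    - [0.001,0,0]
    - [0,0,0]
  twist: [0,0]

```text
clock: 12.75
eef_pos: [499.6, -208.7, 103.7]
tool_rot: [-0.128, 1.567, 0.128]
ft_force: [-0.3, 0.7, 3.2]
finger_gap: 0.146
```

Request:
carry_out:
  linear:
    - [0.001,0,0]
    - [0,0,0]
  twist: [0,0]

```text
clock: 13.0
eef_pos: [499.7, -208.7, 102.5]
tool_rot: [-0.128, 1.567, 0.127]
ft_force: [-1.2, 1.0, 3.8]
finger_gap: 0.149
```

Request:
carry_out:
  linear:
    - [0.001,0,0]
    - [0,0,0]
  twist: [0,0]

```text
clock: 13.25
eef_pos: [499.6, -208.7, 101.5]
tool_rot: [-0.128, 1.567, 0.127]
ft_force: [-1.1, 0.3, 3.5]
finger_gap: 0.147
```

Request:
carry_out:
  linear:
    - [0.001,0,0]
    - [0,0,0]
  twist: [0,0]

```text
clock: 13.5
eef_pos: [499.7, -208.7, 100.5]
tool_rot: [-0.128, 1.567, 0.127]
ft_force: [-1.3, 1.7, 5.7]
finger_gap: 0.148
```

Contact began at TCP z of about 104. That puts the underside about 18 mm below the tip, so the knob is home, and the force since then rises like the spring's. Pressing further.

Request:
carry_out:
  linear:
    - [0.001,0,0]
    - [0,0,0]
  twist: [0,0]

```text
clock: 13.75
eef_pos: [499.7, -208.7, 99.6]
tool_rot: [-0.128, 1.567, 0.127]
ft_force: [-1.4, 1.7, 5.8]
finger_gap: 0.15
```

Request:
carry_out:
  linear:
    - [0.0008,0,0]
    - [0,0,0]
    - [0,0,0]
  twist: [0,0,0]

```text
clock: 14.12
eef_pos: [499.7, -208.7, 99.0]
tool_rot: [-0.128, 1.567, 0.127]
ft_force: [-2.2, 1.0, 6.5]
finger_gap: 0.148
```

```bash
python3 d.py; python3 - <<'E'
from h import *
s=snap('scene');W=world(s);u,v=map(int,px(s,(501,-209,100)));cv2.imwrite('pics/s4.png',cv2.resize(s['img'][v-60:v+40,u-60:u+60,::-1],None,fx=5,fy=5,interpolation=cv2.INTER_CUBIC))
s=snap('wrist','w4');W=world(s);h=W[...,2]
u0=np.arange(560)[None]*np.ones((420,1));v0=np.arange(420)[:,None]*np.ones((1,560))
T=bot.get_state()['eef_pos'][2]
for n,lo,hi in(('bar',T+12,T+28),('skirt',T-28,T-8)):
    m=(u0>255-30*(n=='skirt'))&(u0<300+25*(n=='skirt'))&(v0>210)&(v0<320)&(h>lo)&(h<hi);print(n,m.sum(),np.median(h[m])-T)
print('before: bar +21.0 skirt -15.9')
E
```

```text
14.125 [-0.62  0.19  1.8  -0.    1.15 -2.35] [ 499.7 -208.7   99. ] yaw z 0.1625 x [ 3.e-04 -2.e-04 -1.e+00] F [-2.2  1.   6.5] [0.32 0.42 0.03] 0.1479873637466914
bar 2251 21.116821047633024
skirt 1822 -15.731110787965477
before: bar +21.0 skirt -15.9
```

View pics/s4.png

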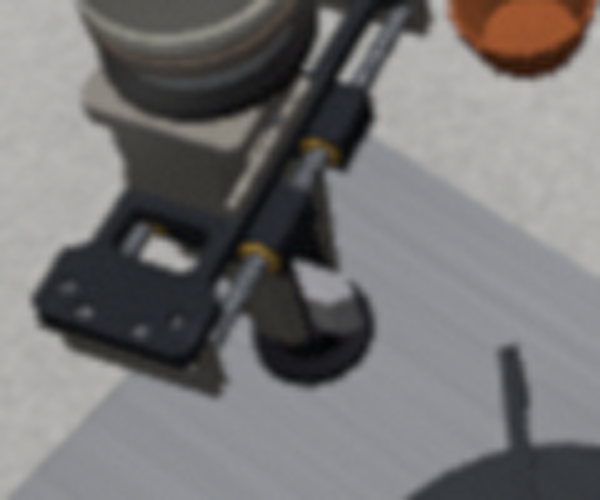

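The knob hasn't slipped in the grip. The spring force of about 7.8 N net matches about 4.7 mm of the 6 mm travel. I'll settle briefly and hand in while holding.

Request:
carry_out:
  linear:
    - [0,0,0]
    - [0,0,0]
    - [0,0,0]
    - [0,0,0]
  twist: [0,0,0,0]

```text
clock: 14.72
eef_pos: [499.7, -208.7, 99.0]
tool_rot: [-0.128, 1.567, 0.127]
ft_force: [-2.3, 1.5, 6.3]
finger_gap: 0.149
```

```bash
python3 d.py; python3 -c "
from cell import bot
print(bot.close_job())"
```

```text
14.725 [-0.62  0.19  1.8  -0.    1.15 -2.35] [ 499.7 -208.7   99. ] yaw z 0.1625 x [ 3.e-04 -2.e-04 -1.e+00] F [-2.3  1.5  6.3] [ 0.32  0.46 -0.01] 0.14933962488269714
the job is handed in; nothing more can be done
None
```

I drew the knob out through the rack's open end, turned it to match the shaft's D and seated it fully home. I then pressed it in and handed the job in at 14.7 s with the fingers still gripping it. I touched none of the other things, but I took no final picture of the whole worktop.

- **Seating:** contact came about 18 mm below the measured shaft tip, which is the fully-home depth.
- **Press:** the knob is pressed about 5 mm of the 6 mm travel. The spring force is about 7.5–8 N, once the roughly -1.3 N reading before contact is allowed for, which fits that depth.
- **Grip:** the knob's height in the gripper was unchanged before and after pressing, so it had not slipped.
- **Disagreements:** there was a sideways force of about 2–3 N on the shaft. The knob and shaft positions differed by 1–2 mm between estimates, within the fit's clearance and chamfer. One late yaw estimate of the bar (0.13 rad against 0.15) included finger pixels, so I disregarded it.

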